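# Find and press the hidden catch of the parquet chest

### The job

The low wooden chest has a secret catch: one of the six identical tiles in its flat top is a push button, and only touch can tell which. With the fingertips, feel the tiles one after another, pressing each lightly, until one gives; press that one down fully home so that the tray comes out of the chest's front, then leave it like that. Never lean hard on anything, and leave the things standing round the chest where they are, neither picked up nor knocked.

Things in the scene. Friction and masses are not known exactly. Their poses are not given: they have to be found in the camera images.
- chest: low wooden chest fixed to the table, 150 (x) x 196 (y) x 60 mm high. Origin: centre of its underside; z up, -x its front (towards the robot, turned up to 0.25 rad), y its left. In its flat top are six identical square tiles, 45.5 mm wide, 2 deep (x) by 3 across (y), 50 mm centre to centre, flush with the frame and the 4 mm strips between. Five are solid and never move; any one of the six is the catch.
- tile_place_1 (a point): centre of the upper face of the front left tile of the chest's top, at rest flush with the top (z 60 mm above the table). Axes as the chest's. Any one of the six places may hold the catch tile.
- tile_place_2 (a point): centre of the upper face of the back left tile of the chest's top, at rest flush with the top (z 60 mm above the table). Axes as the chest's. Any one of the six places may hold the catch tile.
- tile_place_3 (a point): centre of the upper face of the front middle tile of the chest's top, at rest flush with the top (z 60 mm above the table). Axes as the chest's. Any one of the six places may hold the catch tile.
- tile_place_4 (a point): centre of the upper face of the back middle tile of the chest's top, at rest flush with the top (z 60 mm above the table). Axes as the chest's. Any one of the six places may hold the catch tile.
- tile_place_5 (a point): centre of the upper face of the front right tile of the chest's top, at rest flush with the top (z 60 mm above the table). Axes as the chest's. Any one of the six places may hold the catch tile.
- tile_place_6 (a point): centre of the upper face of the back right tile of the chest's top, at rest flush with the top (z 60 mm above the table). Axes as the chest's. Any one of the six places may hold the catch tile.
- catch (a joint): how far the catch tile is sunk, in m: 0 flush with the panel, 0.006 fully home. It moves straight down, starts to give at about 4 N, takes less than 8 N to go all the way when pressed slowly, and stays where it is left (no return spring). It drives the tray.
- tray (a joint): how far the tray stands out of the chest's front, in m: 0 shut and flush, 0.024 out. It is geared to the catch tile and comes out 4 mm for each mm the tile sinks; it has no grip of its own.
- tray_front (a point): centre of the outer face of the tray's front, a plain flush panel 134 mm wide and 24 mm high in the chest's front side, 25 mm above the table; moves with the tray. Axes as the chest's.
- handle_stamp_1: turned beech stamp with a knob handle, standing, 32x39x74 mm, just left of the chest; loose, a bystander. Origin: centre of its underside.
- glue_stick: pale green glue stick standing on its base, 27 mm diameter, 87 mm tall, left of the chest; loose, a bystander. Origin: centre of its underside.
- egg_2: turned wooden egg on a flat foot, 43 mm diameter, 57 mm tall, off the chest's front left corner; loose, a bystander. Origin: centre of its underside.
- block_stamp_4: small wooden block stamp, 32x45x22 mm, lying right of the chest; loose, a bystander. Origin: centre of its underside.
- balm_tin: small round metal tin, 39 mm diameter, 16 mm tall, right of the chest; loose, a bystander. Origin: centre of its underside.

How it is judged:
By the outcome, as a careful person would: the job done as asked, in the order asked, and still so for the second after the job is handed in, with the robot touching nothing.
It also fails if it takes over 48 s, if anything falls off the work surface, if the arm or the gripper's body presses on something with over 40 N, if the wrist force passes 120 N, or if a joint passes its speed limit or range.

### The arm

A 7-joint arm with a two-finger parallel gripper is mounted at the origin on the work surface; the furniture and walls round the work are solid. World frame = base frame: x ahead of the robot, y to its left, z up, the work surface at z = 0. Lengths are in m, angles in rad, forces in N, time in s.
With the tool pointing down it reaches from about 0.425 to 1.025 m from the base axis. Payload 9.4 kg.
Tool frame: the origin (TCP) lies on the centre line of the jaws, within the pads' length; the fingertips stand env.finger_overhang ahead of it and the grasp point (between the pads) lies 5 mm behind it (env.finger_overhang is the distance from the TCP to the fingertips, in m); z points along the fingers, x is the direction in which the jaws open and shut, and the axes are right-handed (so a half turn about z gives the same grasp; the last joint's range is limited). The gripper opens to 85 mm and grips with 20 to 120 N. Pads are 22 mm wide; open, the fingers measure 114 mm over their backs; the gripper's body (76 mm by 85 mm) begins 54 mm behind the grasp point. The pads swing forward as they close: fully open they stand 13 mm farther back than shut.
Start: joints at [1.26, 0.599, -0.003, 1.599, 0.002, 0.943, -0.08], TCP at [0.168, -0.705, 0.245] pointing down, gripper open.
Joint ranges: [-2.57, 2.57], [-0.35, 1.97], [-1.29, 1.29], [0.11, 2.56], [-1.05, 4.19], [0.11, 1.86], [-2.63, 2.63]. Speed limits (rad/s): [2.22, 2.22, 3.01, 3.01, 3.14, 3.14, 3.14].

### API

Orientations are given as a unit quaternion [x, y, z, w].
In Python, from plant import env gives the robot as it stands. The module is installed in compiled form; this text tells all that it offers.
- The arm moves only by the tool play_rows, never from a script. Its argument "increments" is text: rows parted by semicolons, each of 6 numbers parted by spaces: the shift along the tool's x, y, z in mm, then the turn, a rotation vector about the tool's x, y, z in degrees. In form: dx dy dz rx ry rz; .... A call has 1 to 20 rows; each row is the pose to reach, as a shift and turn from the pose commanded when the call began, along the tool's axes at that moment; what a row does not reach only later rows make up. A row lasts 1/12 s, in which the tool goes at most 41.7 mm and 7.16 degrees, less where a joint would pass 70% of its speed; a pose out of reach is approached as far as the arm can. A call with a gripper value outside its range is refused whole. "claw" is the closure, from -1 (fully open) to 1 (shut), set as the call begins (left out, the last holds). The fingers move at their own pace and stop on an object; "squeeze" is the grip in N (left out, the last holds). Time passes only in rows, so rows that repeat a pose let the fingers close. It gives the time, the measured TCP pose, the force and the opening at its end, in the units of the state.
- env.observe(): the state, without advancing time (a new reading comes with each control period).
- env.camera(name): name is "scene" or "top" or "wrist"; returns a dict with "pixels" (384x512x3 uint8, red, green, blue), "camera_matrix" (3x3 intrinsics, pixels), "R" (3x3) and "t" (3): a world point X has camera coordinates R X + t; the wrist camera has in their place "tool_from_camera" (4x4, takes a point from camera to tool coordinates, whose origin is the TCP and whose axes are the tool frame's). Camera axes: x right, y down, z forward; pixel columns grow to the right and rows downward; lengths in m; the calibration is good to about 2 mm. A picture is of the moment at which its call begins: read the wrist's pose just before it. There is no depth.
- env.job_done(): hands the job in, once; it reports no verdict.
The state is a dict: "clock": time; "joints": joint angles; "joint_velocities": joint speeds; "joint_efforts": joint torques, N m; "tcp_pos": TCP position; "tool_rot": TCP orientation; "ft_force": force on the tool from outside, world axes, zero at the start; "moment": the same for the moment, N m; "gripper_width": finger opening in m.
Only numpy, scipy, OpenCV 4.12 (cv2) and the standard library are available. Lean on these libraries where they do the work, as an engineer would, in place of code of your own. Each camera call takes 0.05 s, during which the arm holds its last target.

## Working session

There is one attempt and no reset: what is moved stays moved. The work goes in short steps, Python scripts to look and compute and a tool call to move; the robot and the scene stay as the last step left them, time stands still between calls to the robot, and variables do not carry over. Pictures are saved under pics/ and viewed, and the job is handed in when it is done.

Besides the shell and the picture viewer there is one more tool, called after "Request:" as name(argument=value, ...) on one line, values as JSON. play_rows: Moves the arm, as the interface text tells. Its arguments: {"type":"object","properties":{"increments":{"type":"string"},"claw":{"type":"number"},"squeeze":{"type":"number"}},"required":["increments"]}

```bash
mkdir -p pics
python3 - <<'E'
from plant import env
import cv2,numpy as np
s=env.observe();print(s,env.finger_overhang)
for n in("scene","top"):
    c=env.camera(n);cv2.imwrite(f"pics/{n}0.png",c["pixels"][:,:,::-1]);print(n,c["camera_matrix"],c["R"],c["t"])
E
```

```text
{'clock': 0.0, 'joints': array([ 1.26029203,  0.60014091, -0.00250917,  1.60016106,  0.00177661,
        0.94290007, -0.07978907]), 'joint_velocities': array([ 0.00203388, -0.00024388, -0.00106201, -0.0012272 , -0.00189586,
       -0.00139291, -0.00141492]), 'joint_efforts': array([ 4.13942416e-04, -7.76454592e+01,  1.56489473e+00, -2.58010894e+01,
        1.22360332e-02,  8.97632592e-03,  3.50890934e-05]), 'tcp_pos': array([ 0.16782902, -0.70482584,  0.24439489]), 'tool_rot': array([ 7.84763033e-01, -6.19795399e-01, -6.73593942e-04, -4.38316581e-04]), 'ft_force': array([0.21239566, 0.27961606, 0.61301013]), 'moment': array([-0.04457823,  0.0389592 , -0.00346261]), 'gripper_width': 0.085210635546358} 0.014
scene [[357.96935538   0.         256.485148  ]
 [  0.         357.96935538 197.0311107 ]
 [  0.           0.           1.        ]] [[-0.67014583 -0.74195085 -0.02033493]
 [-0.52813456  0.49591447 -0.68930598]
 [ 0.52151554 -0.45119594 -0.72418489]] [0.38832943 0.22139246 0.70435973]
top [[438.79320601   0.         261.46248091]
 [  0.         438.79320601 194.10021312]
 [  0.           0.           1.        ]] [[ 0.00821453 -0.99942455  0.03291034]
 [-0.98720424 -0.01334659 -0.15890138]
 [ 0.15924918 -0.03118392 -0.98674579]] [0.0920893  0.47642562 0.8423877 ]
```

View pics/scene0.png

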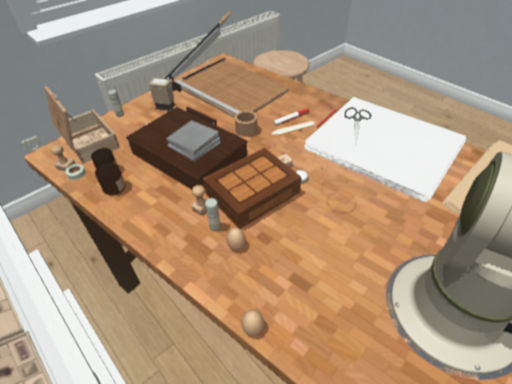

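View pics/top0.png

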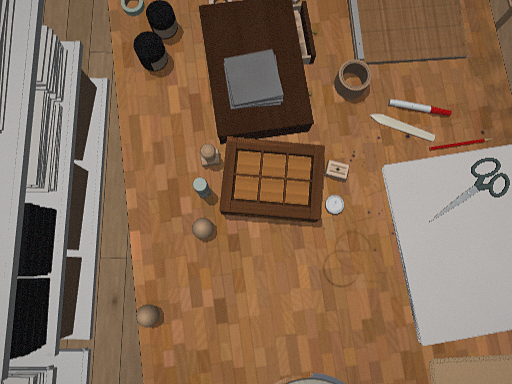

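The top view shows the chest at cols 222–325, rows 138–220, with its tiles at cols 234–313, rows 150–207. The stamp (209,154), glue stick (202,187) and egg (203,229) stand to the left. The block stamp (338,169) and tin (335,204) lie to the right, and a larger dark box stands behind.

```bash
cat > h.py <<'E'
import numpy as np,cv2
from plant import env
def ray(c,uv,z):
    K,R,t=c["camera_matrix"],c["R"],c["t"]
    d=R.T@np.linalg.inv(K)@np.array([uv[0],uv[1],1.]);o=-R.T@t
    return o+d*(z-o[2])/d[2]
E
python3 - <<'E'
from h import *
c=env.camera("top");im=c["pixels"];cv2.imwrite("pics/crop.png",cv2.resize(im[120:250,180:360,::-1],None,fx=4.4,fy=4.4,interpolation=cv2.INTER_CUBIC))
def tiles(c,box):
    x0,x1,y0,y1=box
    h=cv2.cvtColor(c["pixels"],cv2.COLOR_RGB2HSV)
    sub=h[y0:y1,x0:x1]
    m=((sub[...,2]>120)).astype(np.uint8)
    n,l,st,ce=cv2.connectedComponentsWithStats(m,connectivity=4)
    out=[]
    for i in range(1,n):
        if st[i,4]>80:
            p=ray(c,ce[i]+[x0,y0],.06);out.append(p[:2]);print(st[i],ce[i]+[x0,y0],p.round(4))
    return np.array(out)
P=tiles(c,(228,319,146,212))
s=env.camera("scene");print("scene");tiles(s,(213,292,158,208))
cv2.imwrite("pics/crops.png",cv2.resize(s["pixels"][120:260,170:330,::-1],None,fx=4.2,fy=4.2,interpolation=cv2.INTER_CUBIC))
E
```

```text
[  8   5  25  24 504] [248.21428571 162.74007937] [0.5338 0.1246 0.06  ]
[ 34   8  24  24 504] [273.5297619 165.0515873] [0.53   0.0747 0.06  ]
[ 59  10  24  24 502] [298.73306773 167.43625498] [0.5259 0.0248 0.06  ]
[  6  29  25  25 518] [245.79150579 187.65444015] [0.4839 0.1287 0.06  ]
[ 32  32  24  25 518] [271.44787645 189.91505792] [0.4802 0.0785 0.06  ]
[ 57  34  24  25 513] [296.8245614  192.28070175] [0.4762 0.0288 0.06  ]
scene
[   5    0   69   44 1609] [251.38719702 178.33934121] [0.5057 0.082  0.06  ]
[63  0 16  7 85] [285.15294118 160.57647059] [ 0.4956 -0.0264  0.06  ]
```

View pics/crop.png

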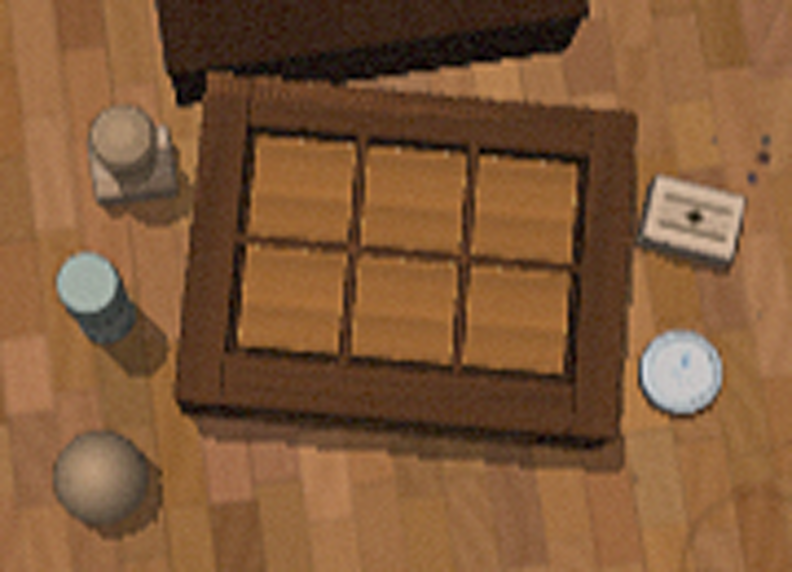

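View pics/crops.png

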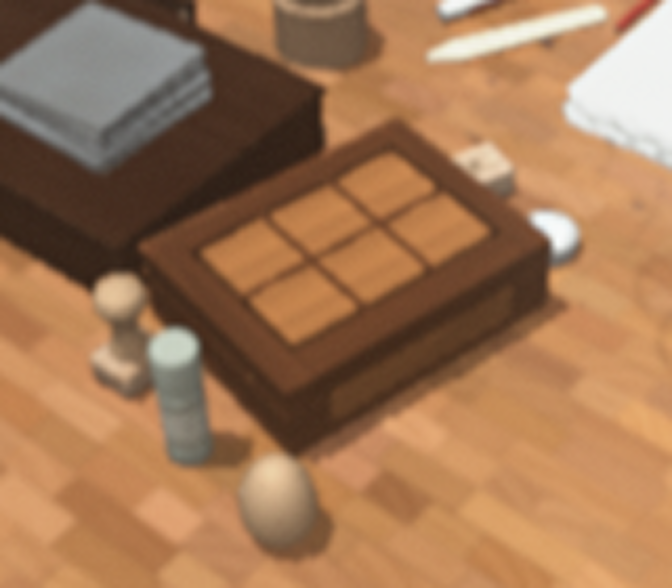

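Request:
play_rows(increments="-35 -74 0 0 0 3; -70 -147 0 0 0 6; -104 -221 0 0 0 9; -139 -295 0 0 0 12; -174 -369 0 0 0 15; -208 -442 0 0 0 18; -208 -442 0 0 0 18; -208 -442 0 0 0 18; -208 -442 0 0 0 18; -208 -442 0 0 0 18; -208 -442 0 0 0 18; -208 -442 0 0 0 18; -208 -442 0 0 0 18; -208 -442 0 0 0 18", claw=1, squeeze=20)

```text
clock: 1.37
tcp_pos: [0.5516, -0.3982, 0.2448]
tool_rot: [-0.68, 0.733, 0.0, 0.0]
ft_force: [-0.6, -0.9, -0.1]
gripper_width: -0.0001
```

```bash
cat >> h.py <<'E'
from scipy.spatial.transform import Rotation as Ro
T={5:(.4762,.0288),3:(.4802,.0785),1:(.4839,.1287),6:(.5259,.0248),4:(.530,.0747),2:(.5338,.1246)}
c_,s_=np.cos(-.08),np.sin(-.08)
RT=np.array([[s_,-c_,0],[-c_,-s_,0],[0,0,-1.]]).T  # cols: tool x=-chest y, tool y=-chest x, z down
def inc(p):
    s=env.observe();R=Ro.from_quat(s["tool_rot"])
    d=R.inv().apply(np.array(p)-s["tcp_pos"])*1e3
    r=(R.inv()*Ro.from_matrix(RT)).as_rotvec(degrees=True)
    print("pos",s["tcp_pos"].round(4),"f",s["ft_force"].round(2),"w",s["gripper_width"],"->",d.round(1),r.round(2),"t",s["clock"])
E
python3 -c "
from h import *
print(np.linalg.det(RT));inc((.4762,.0288,.15))"
```

```text
1.0
pos [ 0.5516 -0.3982  0.2448] f [-0.62 -0.89 -0.09] w -9.232050506622556e-05 -> [-420.   107.5   95.2] [0.01 0.05 0.24] t 1.3667
```

Request:
play_rows(increments="-420 107.5 95 0 0 0.2; -420 107.5 95 0 0 0.2; -420 107.5 95 0 0 0.2; -420 107.5 95 0 0 0.2; -420 107.5 95 0 0 0.2; -420 107.5 95 0 0 0.2; -420 107.5 95 0 0 0.2; -420 107.5 95 0 0 0.2; -420 107.5 95 0 0 0.2; -420 107.5 95 0 0 0.2; -420 107.5 95 0 0 0.2; -420 107.5 95 0 0 0.2; -420 107.5 95 0 0 0.2; -420 107.5 95 0 0 0.2; -420 107.5 95 0 0 0.2; -420 107.5 95 0 0 0.2")

```text
clock: 2.7
tcp_pos: [0.4766, 0.025, 0.1506]
tool_rot: [-0.676, 0.737, -0.0, 0.0]
ft_force: [0.9, -0.6, 0.1]
gripper_width: -0.0001
```

```bash
python3 -c "
from h import *
inc((.4762,.0288,.085))
for n in ('scene','wrist'):
  c=env.camera(n);cv2.imwrite('pics/%s1.png'%n,c['pixels'][:,:,::-1])"
```

```text
pos [0.4766 0.025  0.1506] f [ 0.88 -0.63  0.11] w -9.061818861596561e-05 -> [-3.8  0.8 65.6] [-0.04 -0.02 -0.39] t 2.7
```

View pics/scene1.png

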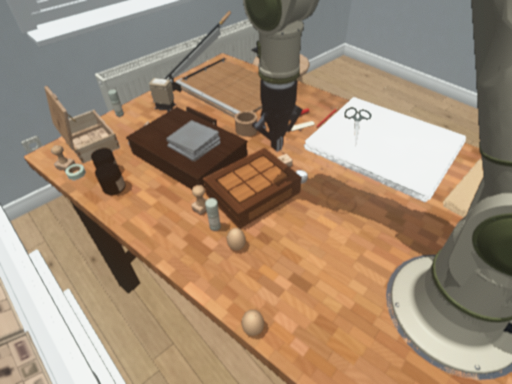

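View pics/wrist1.png

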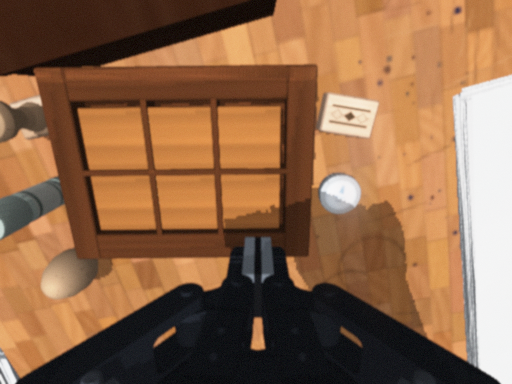

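The scene view shows the shut fingers above the chest's right end. In the wrist view the fingertips are at (257,245), in front of the front-right tile (251,200), and nothing is near them.

Request:
play_rows(increments="0 0 30 0 0 0; 0 0 55 0 0 0; 0 0 65 0 0 0; 0 0 65 0 0 0; 0 0 65 0 0 0; 0 0 65 0 0 0")

```text
clock: 3.3
tcp_pos: [0.4766, 0.0264, 0.0859]
tool_rot: [-0.677, 0.736, -0.0, 0.0]
ft_force: [0.7, 0.1, 0.7]
gripper_width: 0.0001
```

```bash
python3 -c "
from h import *
inc((.4762,.0288,.074))
s=env.observe()
c=env.camera('wrist');cv2.imwrite('pics/w2.png',c['pixels'][:,:,::-1])
M=c['tool_from_camera'];R=Ro.from_quat(s['tool_rot']).as_matrix();K=c['camera_matrix']
for k,p in T.items():
  q=np.linalg.inv(M)@np.r_[R.T@(np.array([*p,.06])-s['tcp_pos']),1];u=K@q[:3];print(k,(u[:2]/u[2]).round(1))
q=np.linalg.inv(M)@[0,0,.014,1];u=K@q[:3];print('tip',u[:2]/u[2])
"
```

```text
pos [0.4766 0.0264 0.0859] f [0.7  0.11 0.71] w 8.753565448187686e-05 -> [-2.4  0.7 11.9] [-0.04  0.   -0.26] t 3.3
5 [251.7 242.3]
3 [165.9 242.7]
1 [ 79.5 243.5]
6 [250.7 157.6]
4 [155.9 157.9]
2 [ 61.3 158.6]
tip [255.65771004 251.59129125]
```

View pics/w2.png

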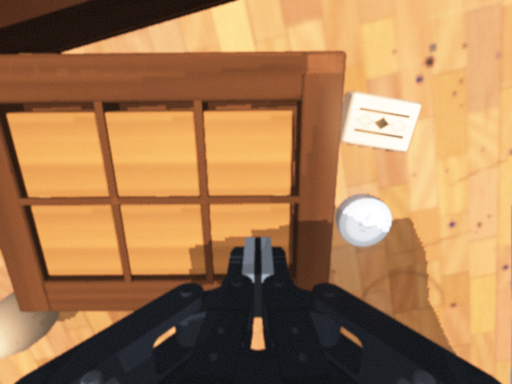

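Tile 5 is predicted at (252,242) and seen at about (251,240), so the calibration agrees. I'll now descend to just above the surface.

Request:
play_rows(increments="-2 0.5 4 0 0 0; -2 0.5 8 0 0 0; -2 0.5 9.5 0 0 0; -2 0.5 9.5 0 0 0; -2 0.5 9.5 0 0 0")

```text
clock: 3.77
tcp_pos: [0.4759, 0.0288, 0.0757]
tool_rot: [-0.677, 0.736, 0.0, -0.0]
ft_force: [-0.1, -0.3, -0.4]
gripper_width: 0.0002
```

Request:
play_rows(increments="0 0 0.5 0 0 0; 0 0 1 0 0 0; 0 0 1 0 0 0")

```text
clock: 4.02
tcp_pos: [0.476, 0.0288, 0.0747]
tool_rot: [-0.677, 0.736, -0.0, -0.0]
ft_force: [0.1, -0.1, -0.4]
gripper_width: -0.0001
```

Request:
play_rows(increments="0 0 0.5 0 0 0; 0 0 1 0 0 0; 0 0 1 0 0 0")

```text
clock: 4.27
tcp_pos: [0.476, 0.0288, 0.0738]
tool_rot: [-0.677, 0.736, -0.0, 0.0]
ft_force: [0.0, -0.0, 0.9]
gripper_width: 0.0
```

Request:
play_rows(increments="0 0 0.3 0 0 0; 0 0 0.5 0 0 0; 0 0 0.5 0 0 0")

```text
clock: 4.52
tcp_pos: [0.476, 0.0288, 0.0733]
tool_rot: [-0.677, 0.736, -0.0, 0.0]
ft_force: [-1.2, -0.0, 3.5]
gripper_width: -0.0004
```

Request:
play_rows(increments="0 0 0.2 0 0 0; 0 0 0.4 0 0 0; 0 0 0.4 0 0 0")

```text
clock: 4.77
tcp_pos: [0.476, 0.0288, 0.0729]
tool_rot: [-0.677, 0.736, -0.0, 0.0]
ft_force: [-0.1, 0.5, 3.4]
gripper_width: 0.0
```

Request:
play_rows(increments="0 0 0.2 0 0 0; 0 0 0.4 0 0 0; 0 0 0.4 0 0 0")

```text
clock: 5.02
tcp_pos: [0.476, 0.0288, 0.0724]
tool_rot: [-0.677, 0.736, -0.0, -0.0]
ft_force: [-0.4, -0.7, 3.9]
gripper_width: 0.0
```

Request:
play_rows(increments="0 0 0.2 0 0 0; 0 0 0.4 0 0 0; 0 0 0.4 0 0 0")

```text
clock: 5.27
tcp_pos: [0.476, 0.0288, 0.072]
tool_rot: [-0.677, 0.736, -0.0, 0.0]
ft_force: [0.3, -0.1, 3.0]
gripper_width: 0.0002
```

The force holds at about 3.5 N over 1.8 mm of travel, so this tile seems to be giving. I'll check for the tray in the cameras.

```bash
python3 -c "
from h import *
print(env.observe()['ft_force'])
a=[]
for n,b in (('scene',(140,240,190,310)),('top',(130,240,200,345))):
  c=env.camera(n)['pixels'][:,:,::-1];o=cv2.imread('pics/%s0.png'%n)
  a+=[cv2.resize(i[b[0]:b[1],b[2]:b[3]],(390,290),interpolation=cv2.INTER_CUBIC) for i in(o,c)]
cv2.imwrite('pics/cmp.png',np.vstack([np.hstack(a[:2]),np.hstack(a[2:])]))
print(env.observe()['ft_force'])"
```

```text
[ 0.31864936 -0.10745754  3.03956821]
[ 0.10610197 -0.05138503  2.8837649 ]
```

View pics/cmp.png

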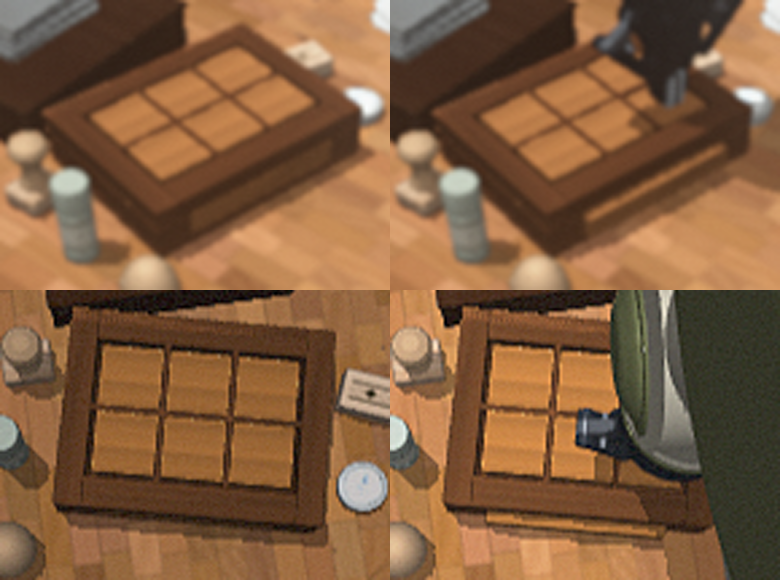

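The tray edge now shows along the chest's front, partly out, so the front right tile (5) is the catch. I'll press it home slowly.

Request:
play_rows(increments="0 0 0.2 0 0 0; 0 0 0.4 0 0 0; 0 0 0.6 0 0 0; 0 0 0.8 0 0 0; 0 0 1 0 0 0; 0 0 1.2 0 0 0; 0 0 1.4 0 0 0; 0 0 1.6 0 0 0; 0 0 1.8 0 0 0; 0 0 2 0 0 0")

```text
clock: 6.2
tcp_pos: [0.476, 0.0288, 0.07]
tool_rot: [-0.677, 0.736, 0.0, -0.0]
ft_force: [-0.6, 0.7, 4.8]
gripper_width: 0.0001
```

Request:
play_rows(increments="0 0 0.2 0 0 0; 0 0 0.4 0 0 0; 0 0 0.6 0 0 0; 0 0 0.8 0 0 0; 0 0 1 0 0 0")

```text
clock: 6.62
tcp_pos: [0.476, 0.0288, 0.069]
tool_rot: [-0.677, 0.736, -0.0, 0.0]
ft_force: [0.4, 0.6, 3.0]
gripper_width: -0.0
```

Request:
play_rows(increments="0 0 0.2 0 0 0; 0 0 0.4 0 0 0; 0 0 0.6 0 0 0")

```text
clock: 6.87
tcp_pos: [0.476, 0.0288, 0.0684]
tool_rot: [-0.677, 0.736, -0.0, 0.0]
ft_force: [0.6, -1.2, 3.7]
gripper_width: -0.0002
```

Request:
play_rows(increments="0 0 0.2 0 0 0; 0 0 0.4 0 0 0; 0 0 0.4 0 0 0")

```text
clock: 7.12
tcp_pos: [0.476, 0.0288, 0.0681]
tool_rot: [-0.677, 0.736, 0.0, -0.0]
ft_force: [-0.0, -1.7, 5.1]
gripper_width: -0.0002
```

Request:
play_rows(increments="0 0 0.1 0 0 0; 0 0 0.3 0 0 0; 0 0 0.3 0 0 0")

```text
clock: 7.37
tcp_pos: [0.476, 0.0288, 0.0681]
tool_rot: [-0.677, 0.736, -0.0, 0.0]
ft_force: [-0.9, -1.4, 9.5]
gripper_width: -0.0005
```

It has stopped at z 0.0681 with the force rising to 9.5 N, so the tile is at its end stop. I'll lift off and look.

Request:
play_rows(increments="0 0 -1 0 0 0; 0 0 -4 0 0 0; 0 0 -12 0 0 0; 0 0 -30 0 0 0; 0 0 -60 0 0 0; 0 0 -100 0 0 0; 0 0 -140 0 0 0; 0 0 -160 0 0 0; 0 0 -160 0 0 0; 0 0 -160 0 0 0")

```text
clock: 8.2
tcp_pos: [0.4762, 0.0289, 0.2294]
tool_rot: [-0.677, 0.736, -0.001, 0.001]
ft_force: [-0.8, 0.2, -0.5]
gripper_width: 0.0
```

Request:
play_rows(increments="60 -10 0 0 0 0; 120 -20 0 0 0 0; 180 -30 0 0 0 0; 240 -40 0 0 0 0; 300 -50 0 0 0 0; 350 -60 0 0 0 0; 350 -60 0 0 0 0; 350 -60 0 0 0 0; 350 -60 0 0 0 0; 350 -60 0 0 0 0; 350 -60 0 0 0 0; 350 -60 0 0 0 0")

```text
clock: 9.2
tcp_pos: [0.5058, -0.3237, 0.2264]
tool_rot: [-0.677, 0.736, 0.001, -0.0]
ft_force: [-0.1, 0.7, 0.2]
gripper_width: 0.0001
```

```bash
python3 -c "
from h import *
a=[]
for n,b in (('scene',(140,260,170,310)),('top',(130,245,185,350))):
  c=env.camera(n);p=c['pixels'][:,:,::-1];cv2.imwrite('pics/%s9.png'%n,p);o=cv2.imread('pics/%s0.png'%n)
  a+=[cv2.resize(i[b[0]:b[1],b[2]:b[3]],(390,290),interpolation=cv2.INTER_CUBIC) for i in(o,p)]
cv2.imwrite('pics/cmp2.png',np.vstack([np.hstack(a[:2]),np.hstack(a[2:])]))
# tray lip: light pixels below the chest front, column by column, top camera
h=c['pixels'];R=np.array([[c_,-s_],[s_,c_]])
for u in (245,260,275,290,305):
  print(u,h[208:235,u].astype(int).sum(1).tolist())
for y in (-.05,0,.05):
  for d in (.02,.024):
    w=np.array([.505,.0767])+R@[-.075-d,y];q=c['R']@np.r_[w,.037]+c['t'];q=c['camera_matrix']@q;print(y,d,(q[:2]/q[2]).round(1))
"
```

```text
245 [191, 187, 170, 201, 153, 103, 148, 199, 193, 161, 238, 321, 298, 257, 253, 302, 282, 296, 215, 128, 191, 200, 258, 326, 328, 322, 310]
260 [183, 169, 148, 187, 179, 176, 131, 113, 175, 185, 173, 176, 241, 309, 261, 216, 297, 294, 305, 227, 138, 204, 224, 216, 273, 343, 338]
275 [154, 183, 167, 149, 178, 190, 174, 139, 96, 142, 198, 189, 172, 233, 308, 307, 294, 301, 291, 287, 288, 201, 156, 196, 183, 270, 329]
290 [173, 180, 159, 167, 178, 186, 179, 184, 148, 123, 130, 191, 179, 201, 240, 326, 303, 275, 250, 256, 262, 269, 184, 121, 219, 209, 260]
305 [192, 172, 159, 164, 179, 192, 181, 188, 178, 177, 119, 70, 79, 141, 209, 217, 219, 217, 292, 351, 339, 334, 350, 348, 338, 340, 329]
-0.05 0.02 [292.9 228.9]
-0.05 0.024 [292.7 230.9]
0 0.02 [267.7 226.6]
0 0.024 [267.6 228.6]
0.05 0.02 [242.6 224.3]
0.05 0.024 [242.4 226.3]
```

View pics/cmp2.png

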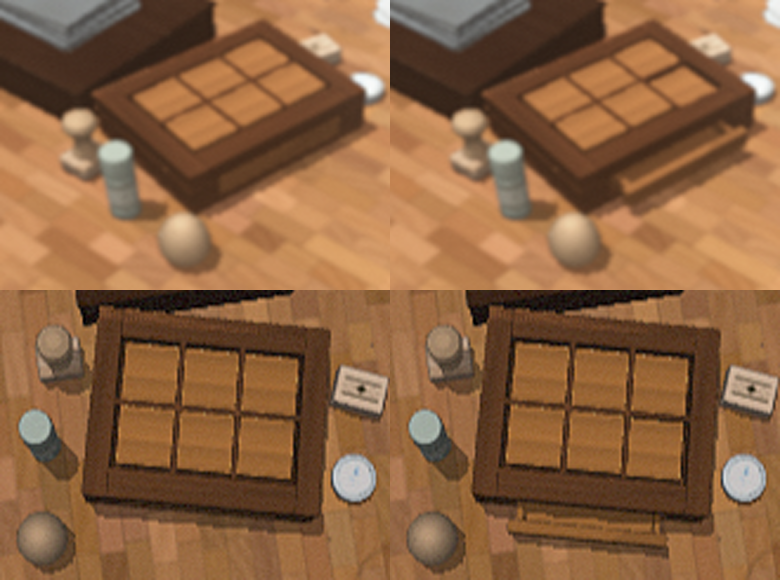

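The tray stands out of the front. Its edge is at rows 226–230, where 24 mm predicts 226.5–230.6. The bystanders sit exactly where they were, and the arm is clear of everything.

```bash
python3 -c "
from plant import env
print(env.job_done())"
```

```text
the job is handed in; nothing more can be done
None
```

The catch was the front right tile (tile 5), which was the first tile I felt, so I did not press the other five. It gave at about 3.5 N; I then pressed it slowly to its stop, about 5.9 mm down. The force rose to 9.5 N there and the tile moved no further.

- **Tray:** the pictures taken after I lifted off show it out. Its edge is within about 1 pixel (roughly 2 mm) of where 24 mm should put it, so this picture alone does not confirm it is fully out; the stop in the press does.
- **Bystanders:** all five things standing round the chest look unmoved compared with the first pictures.
- **Arm:** it was clear and touching nothing when I handed the job in, at about 9.3 s of the 48 s allowed.
- **Disagreement:** one wrist picture put the back row of tiles about 3 mm off my estimate. The front row matched, and no other check failed.

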